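# Build the sieve stack on the shaker

## Task

Get the sieve shaker ready for a grading run: build the set in its round seat with the pan at the bottom, the fine sieve (blue rim) in the pan, the medium sieve (yellow) between the fine and the coarse, the coarse sieve (red) above them, and the cover on top. Every part must sit fully home in the one below, upright, and be let go; leave the bottle, the timer and the beaker where they are.

Things in the scene. Friction and masses are not known exactly. Their poses are not given: they have to be found in the camera images.
- shaker_seat (a point): Bench sieve shaker, fixed: white box 130 x 130 x 46 mm with a round dark seat in the middle of its top. Point: centre of the seat at the top of its lip, 68 mm above the bench, z up. Lip 62 mm outside, 57 mm bore, 11 mm deep; it takes the skirt of the pan, whose shoulder then rests on the lip.
- pan_mid (a point): Collecting pan, bare metal (rim too), smooth closed floor, 120 g: 62 mm outer diameter from 9 to 37 mm above the foot (grip here), open top with 2.5 mm wall and 57 mm bore; underneath a skirt 9 mm deep, 54 mm wide, its lowest 6 mm tapering to 44 mm at the foot. Point on the axis, 18.5 mm above the foot, z up. Starts upright on the bench.
- sieve_fine_mid (a point): Fine sieve, blue rim, very close mesh, 110 g: outside exactly like the pan (62 mm outer diameter, 37 mm high, wall 9 to 37 mm above the foot, 9 mm tapered skirt), open top. It nests in the part below until its shoulder rests on that rim, so each part stands 28 mm above the one below. Point on the axis, 18.5 mm above the foot, z up. Starts upright on the bench.
- sieve_medium_mid (a point): Medium sieve, yellow rim, 3 mm mesh, 110 g: outside exactly like the pan (62 mm outer diameter, 37 mm high, wall 9 to 37 mm above the foot, 9 mm tapered skirt), open top. It nests in the part below until its shoulder rests on that rim, so each part stands 28 mm above the one below. Point on the axis, 18.5 mm above the foot, z up. Starts upright on the bench.
- sieve_coarse_mid (a point): Coarse sieve, red rim, wide 5 mm mesh, 110 g: outside exactly like the pan (62 mm outer diameter, 37 mm high, wall 9 to 37 mm above the foot, 9 mm tapered skirt), open top. It nests in the part below until its shoulder rests on that rim, so each part stands 28 mm above the one below. Point on the axis, 18.5 mm above the foot, z up. Starts upright on the bench.
- cover_mid (a point): Cover, 90 g: metal disc 62 mm in diameter, 9 to 15 mm above the foot; under it the same 9 mm tapered skirt as the sieves, on it a black round knob 22 mm in diameter, 15 to 37 mm above the foot (grip here). Point on the axis, 18.5 mm above the foot, z up. Starts upright on the bench.
- sample_bottle_mid (a point): Bystander: brown bottle with black cap and yellow label, 46 mm in diameter, 91 mm tall; point 45 mm above the bench. Leave alone.
- bench_timer_mid (a point): Bystander: flat white timer with three coloured keys, 58 x 64 x 18 mm; point 8 mm above the bench. Leave alone.
- small_beaker_mid (a point): Bystander: empty clear glass beaker, 59 x 55 mm, 67 mm tall; point 33 mm above the bench. Leave alone.

How it is judged:
By the outcome, as a careful person would: the job done as asked, in the order asked, and still so for the second after the job is handed in, with the robot touching nothing.
It also fails if it takes over 122 s, if anything falls off the work surface, if the arm or the gripper's body presses on something with over 40 N, if the wrist force passes 120 N, or if a joint passes its speed limit or range.

## Robot

A 6-joint arm with a two-finger parallel gripper is mounted at the origin on a cart in front of the work surface, level with it; the furniture and walls round the work are solid. World frame = base frame: x ahead of the robot, y to its left, z up, the work surface at z = 0. Lengths are in m, angles in degrees, forces in N, time in s.
With the tool pointing down it reaches from about 0.275 to 0.825 m from the base axis. Payload 5.2 kg.
Tool frame: the origin (TCP) lies midway between the tips of the shut fingers; the grasp point (between the pads) lies robot.grip_depth behind it (robot.grip_depth is the distance from the TCP to the grasp point, in m); z points along the fingers, y is the direction in which the jaws open and shut (so a half turn about z gives the same grasp; the last joint's range is limited). The gripper opens to 93 mm and grips with 3 to 60 N. Pads are 15 mm wide; open, the fingers measure 128 mm over their backs; the gripper's body (75 mm by 188 mm) begins 65 mm behind the grasp point.
Start: joints at [52.437, 14.817, 87.949, -0, 77.235, -11.62], TCP at [0.241, 0.495, 0.219] pointing down, gripper open.
Joint ranges: [-179.93, 179.93], [-52.35, 119.4], [10.71, 147.94], [-69.91, 249.91], [12.55, 155.21], [-178.61, 178.61]. Speed limits (degrees/s): [147.25, 147.25, 180, 180, 180, 180].

## Interface

Orientations are given as a 3x3 rotation matrix whose columns are the frame's x, y, z axes.
In Python, from rig import robot, imaging gives the robot as it stands. The module is installed in compiled form; this text tells all that it offers.
- The arm moves only by the tool send_rows, never from a script. Its argument "rows" is a list of rows, each a list of 6 numbers: the shift along the world's x, y, z in mm, then the turn, a rotation vector about the world's x, y, z in degrees. In form: [[tx, ty, tz, wx, wy, wz], ...]. A call has 1 to 5 rows; each row is the pose to reach, as a shift and turn from the pose commanded when the call began; what a row does not reach only later rows make up. A row lasts 1/12 s, in which the tool goes at most 41.7 mm and 7.16 degrees, less where a joint would pass 70% of its speed; a pose out of reach is approached as far as the arm can. A call with a gripper value outside its range is refused whole. "fingers" is the closure, from 0 (fully open) to 1 (shut), set as the call begins (left out, the last holds). The fingers move at their own pace and stop on an object; the grip force is fixed at half the most. Time passes only in rows, so rows that repeat a pose let the fingers close. It gives the time, the measured TCP pose, the force and the opening at its end, in the units of the state.
- robot.sense(): the state, without advancing time (a new reading comes with each control period).
- imaging.capture(name): name is "scene" or "top"; returns a dict with "color" (384x512x3 uint8, blue, green, red), "fovy" (degrees; the focal length in pixels is half the picture's height over the tangent of half this angle, whatever the lens; pixels are square), "cx", "cy" (the principal point, pixels), "T" (4x4, takes a point from camera to world coordinates). Camera axes: x right, y down, z forward; pixel columns grow to the right and rows downward; lengths in m; the calibration is good to about 2 mm. A picture is of the moment at which its call begins. There is no depth.
- robot.finish_job(): hands the job in, once; it reports no verdict.
The state is a dict: "time": time; "joint_pos": joint angles; "dq": joint speeds; "joint_efforts": joint torques, N m; "eef_pos": TCP position; "tool_rot": TCP orientation; "contact_force": force on the tool from outside, world axes, zero at the start; "ft_torque": the same for the moment, N m; "grip_width": finger opening in m.
Only numpy, scipy, OpenCV 4.12 (cv2) and the standard library are available. Lean on these libraries where they do the work, as an engineer would, in place of code of your own. Each camera call takes 0.05 s, during which the arm holds its last target.

## Working session

There is one attempt and no reset: what is moved stays moved. The work goes in short steps, Python scripts to look and compute and a tool call to move; the robot and the scene stay as the last step left them, time stands still between calls to the robot, and variables do not carry over. Pictures are saved under pics/ and viewed, and the job is handed in when it is done.

Besides the shell and the picture viewer there is one more tool, called after "Emit:" as a command line: name --pt "numbers of a row" for each row, then --argument value for the rest. send_rows: Moves the arm, as the interface text tells. Its arguments: {"type":"object","properties":{"rows":{"type":"array","items":{"type":"array","items":{"type":"number"}}},"fingers":{"type":"number"}},"required":["rows"]}

```bash
mkdir -p pics; python3 - <<'E'
from rig import robot, imaging
import cv2,numpy as np
print(robot.grip_depth, robot.sense())
for n in("scene","top"):
    c=imaging.capture(n); cv2.imwrite(f"pics/{n}0.png",c["color"]); print(n,c["fovy"],c["cx"],c["cy"],np.round(c["T"],4).tolist())
E
```

```text
0.0188 {'time': 0.0, 'joint_pos': array([ 5.24365586e+01,  1.48585322e+01,  8.80096475e+01, -3.23981832e-04,
        7.72352782e+01, -1.16194124e+01]), 'dq': array([-0.0048209 ,  0.10878879, -0.07904523,  0.04921337,  0.04136878,
        0.0267062 ]), 'joint_efforts': array([-1.85939709e-03, -4.37308252e+01, -2.84006596e+01,  7.19636539e-02,
        4.09408996e-02, -8.92708294e-05]), 'eef_pos': array([0.24026371, 0.49414436, 0.21783456]), 'tool_rot': array([[-8.99222205e-01,  4.37490828e-01, -1.09644257e-03],
       [ 4.37492055e-01,  8.99221132e-01, -1.43468652e-03],
       [ 3.58282138e-04, -1.76978689e-03, -9.99998370e-01]]), 'contact_force': array([ 0.16215007, -0.41031176, -0.19617702]), 'ft_torque': array([ 0.01342351, -0.00811443,  0.05108579]), 'grip_width': 0.09290784185876627}
scene 57.85378933138852 254.24655132837103 188.11673008652988 [[0.5629, -0.3455, 0.7509, -0.314], [-0.8265, -0.2409, 0.5087, -0.5874], [0.0051, -0.907, -0.4211, 0.5743], [0.0, 0.0, 0.0, 1.0]]
top 51.94291110705612 257.95962910782356 191.99255888330177 [[-0.0096, -0.9814, 0.1917, 0.3187], [-0.9999, 0.0103, 0.0028, -0.01], [-0.0048, -0.1917, -0.9814, 1.2422], [0.0, 0.0, 0.0, 1.0]]
```

View pics/scene0.png

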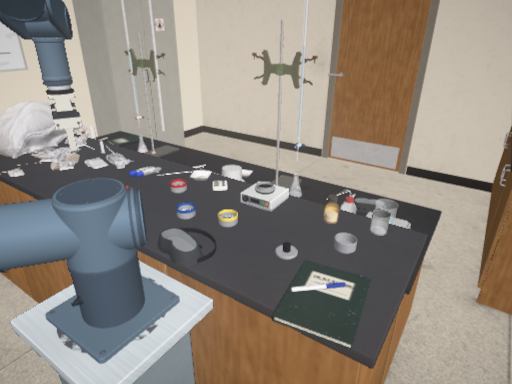

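View pics/top0.png

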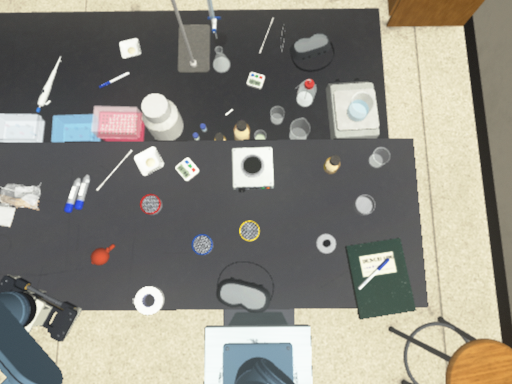

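The top view shows fine (203,245), medium (249,231), coarse (151,204), pan (365,205), cover (326,243) and seat (253,165). I'll zoom in for detail.

```bash
python3 - <<'E'
import cv2
a=cv2.imread("pics/top0.png")[130:270,130:400]
cv2.imwrite("pics/topz.png",cv2.resize(a,None,fx=2.9,fy=2.9,interpolation=cv2.INTER_CUBIC))
b=cv2.imread("pics/scene0.png")[155:275,150:400]
cv2.imwrite("pics/scenez.png",cv2.resize(b,None,fx=3.2,fy=3.2,interpolation=cv2.INTER_CUBIC))
E
```

```text
(no output)
```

View pics/topz.png

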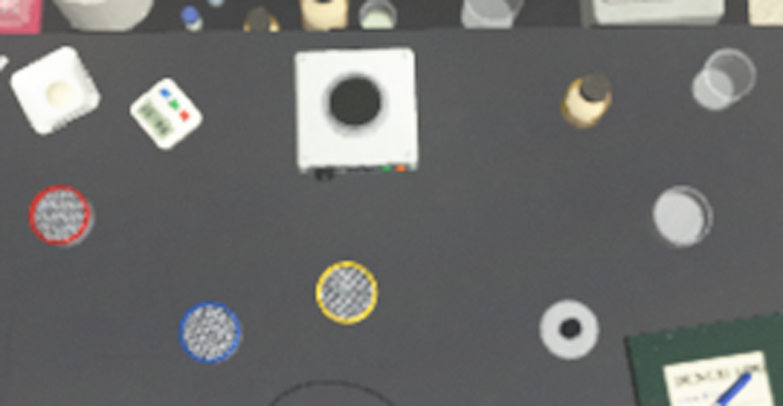

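View pics/scenez.png

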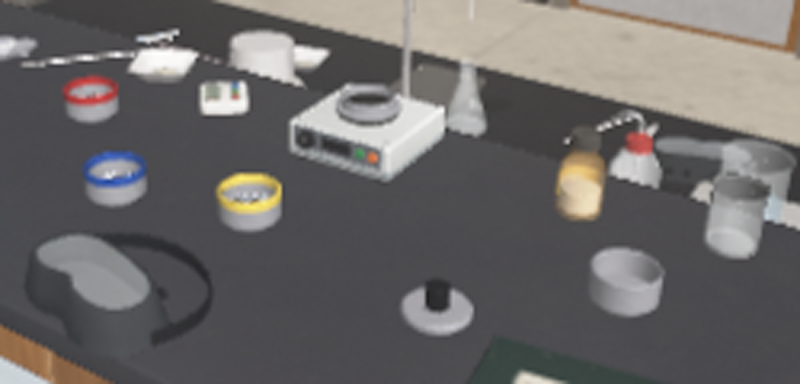

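```bash
cat > h.py <<'E'
import numpy as np,cv2
from rig import robot,imaging
def ray(c,u,v):
    f=192/np.tan(np.radians(c["fovy"]/2)); d=c["T"][:3,:3]@np.array([(u-c["cx"])/f,(v-c["cy"])/f,1]); return c["T"][:3,3],d/np.linalg.norm(d)
def plane(c,u,v,z):
    o,d=ray(c,u,v); return o+d*(z-o[2])/d[2]
def tri(cs,ps):
    A=np.zeros((3,3));b=np.zeros(3);R=[]
    for c,p in zip(cs,ps):
        o,d=ray(c,*p);M=np.eye(3)-np.outer(d,d);A+=M;b+=M@o;R.append((M,o))
    x=np.linalg.solve(A,b); return x,[np.linalg.norm(M@(x-o))*1e3 for M,o in R]
def proj(c,X):
    f=192/np.tan(np.radians(c["fovy"]/2)); p=c["T"][:3,:3].T@(np.asarray(X)-c["T"][:3,3]); return np.array([c["cx"]+f*p[0]/p[2],c["cy"]+f*p[1]/p[2]])
def mask(img,kind):
    h=cv2.cvtColor(img,cv2.COLOR_BGR2HSV);H,S,V=[h[...,i].astype(int) for i in range(3)]
    if kind=='blue': m=(abs(H-110)<14)&(S>110)&(V>60)
    if kind=='yellow': m=(abs(H-25)<9)&(S>110)&(V>80)
    if kind=='red': m=((H<8)|(H>170))&(S>110)&(V>70)
    if kind=='dark': m=V<62
    if kind=='bright': m=(V>110)
    return m.astype(np.uint8)
def blob(img,kind,box,s=6):
    x0,y0,x1,y1=box
    a=cv2.resize(img[y0:y1,x0:x1],None,fx=s,fy=s,interpolation=cv2.INTER_CUBIC)
    m=mask(a,kind); cs,_=cv2.findContours(m,cv2.RETR_EXTERNAL,cv2.CHAIN_APPROX_NONE)
    c=cv2.convexHull(max(cs,key=cv2.contourArea)) 
    (ex,ey),ax,an=cv2.fitEllipse(c)
    return ((ex+.5)/s-.5+x0,(ey+.5)/s-.5+y0),(ax[0]/s,ax[1]/s),an
E
python3 - <<'E'
from h import *
T=imaging.capture("top");S=imaging.capture("scene")
def show(n,k,bt,bs,k2=None):
    a=blob(T["color"],k,bt);b=blob(S["color"],k2 or k,bs)
    x,r=tri([T,S],[a[0],b[0]])
    print(n,np.round(a[0],1),np.round(a[1],1),np.round(b[0],1),np.round(b[1],1),np.round(x,4),np.round(r,1),'onplane37',np.round(plane(T,*a[0],.037)[:2],4),np.round(plane(S,*b[0],.035)[:2],4))
show('fine','blue',(190,232,216,258),(172,198,202,225))
show('med','yellow',(236,218,263,245),(212,205,243,232))
show('coarse','red',(138,192,164,217),(165,175,192,197))
show('knob','dark',(320,238,332,250),(278,238,295,252))
show('disc','bright',(313,231,339,256),(270,240,304,262))
show('seat','dark',(240,153,266,178),(256,182,274,194))
show('pan','bright',(352,192,379,219),(330,229,362,256))
E
```

```text
fine [201.6 244. ] [21.1 21.5] [185.3 207.2] [11.3 20. ] [0.395  0.1666 0.0346] [0. 0.] onplane37 [0.3948 0.1663] [0.3945 0.166 ]
med [249.1 230.4] [21.5 21.6] [227.5 214.7] [12.3 20.6] [0.4351 0.0219 0.0344] [0.1 0.1] onplane37 [0.4348 0.0219] [0.4344 0.0212]
coarse [149.8 203.6] [20.5 21.4] [177.7 182.8] [ 9.  17.5] [0.5214 0.33   0.0347] [0.1 0.1] onplane37 [0.5211 0.3293] [0.5209 0.3296]
knob [326.3 242.8] [5.2 6.1] [286.1 246.5] [9.5 9.9] [ 0.3953 -0.2137  0.0284] [0.2 0.2] onplane37 [ 0.3949 -0.2124] [ 0.3866 -0.2181]
disc [325.8 243.2] [20.9 21.4] [286.2 251.5] [15.6 22.7] [ 0.395  -0.215   0.0126] [0.1 0.1] onplane37 [ 0.3936 -0.2111] [ 0.3666 -0.2298]
seat [244.4 164.9] [0.7 4.5] [264.6 185.5] [ 1.7 10. ] [0.6425 0.0271 0.056 ] [9.5 9.5] onplane37 [0.6418 0.0355] [0.6892 0.0454]
pan [364.9 204.1] [20.8 21.7] [345.2 242.4] [21.5 24.9] [ 0.5137 -0.339   0.0246] [1.4 1.4] onplane37 [ 0.5124 -0.3369] [ 0.4968 -0.3427]
```

Fine, medium, coarse and cover are consistent across both views, with rim-band centres about 35 mm up. The seat and pan still need refining.

```bash
python3 - <<'E'
from h import *
t=cv2.imread("pics/top0.png");s=cv2.imread("pics/scene0.png")
o=[]
for im,b in((t,(238,150,270,182)),(s,(250,173,282,205)),(t,(350,190,382,222)),(s,(328,226,360,258))):
    o.append(cv2.resize(im[b[1]:b[3],b[0]:b[2]],(300,300),interpolation=cv2.INTER_NEAREST))
cv2.imwrite("pics/z2.png",np.vstack([np.hstack(o[:2]),np.hstack(o[2:])]))
E
```

```text
(no output)
```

View pics/z2.png

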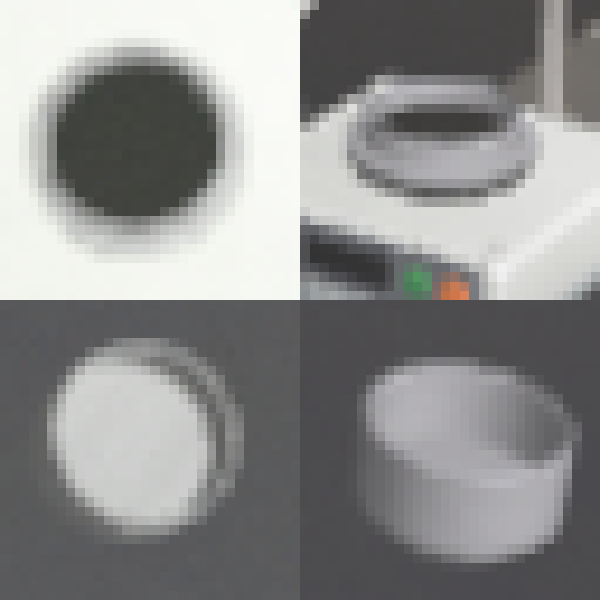

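```bash
python3 - <<'E'
from h import *
T=imaging.capture("top");S=imaging.capture("scene")
for n,a,b,z in(('seat',(252.2,164.5),(264.6,184.5),.068),('pan',(365.2,203.7),(345.7,237.8),.037)):
    x,r=tri([T,S],[a,b]);print(n,x.round(4),np.round(r,1),plane(T,*a,z).round(4),plane(S,*b,z).round(4))
# silhouettes
t=T["color"];s=6
a=cv2.resize(t[148:184,236:272],None,fx=s,fy=s,interpolation=cv2.INTER_CUBIC);g=cv2.cvtColor(a,cv2.COLOR_BGR2GRAY)
for th in(90,140,190,220):
    cs,_=cv2.findContours((g<th).astype(np.uint8),cv2.RETR_EXTERNAL,cv2.CHAIN_APPROX_NONE);c=max(cs,key=cv2.contourArea);x,y,w,h=cv2.boundingRect(c);e=cv2.fitEllipse(c)
    print(th,x,y,w,h,np.round((np.array(e[0])+.5)/s-.5+[236,148],2),np.round(np.array(e[1])/s,1))
def circ(X,r,c):
    P=np.array([proj(c,[X[0]+r*np.cos(q),X[1]+r*np.sin(q),X[2]]) for q in np.linspace(0,6.28,60)]);return P
o=[]
for im,c,b,X in((t,T,(238,150,270,182),(.6435,.0105,.068)),(S["color"],S,(250,173,282,205),(.6435,.0105,.068)),(t,T,(350,190,382,222),(.5135,-.338,.037)),(S["color"],S,(328,226,360,258),(.5135,-.338,.037))):
    q=cv2.resize(im[b[1]:b[3],b[0]:b[2]],(320,320),interpolation=cv2.INTER_NEAREST)
    for r in (.031,.0285):
      P=((circ(X,r,c)-[b[0],b[1]]+.5)*10).astype(np.int32);cv2.polylines(q,[P],True,(0,0,255),1)
    o.append(q)
cv2.imwrite("pics/z3.png",np.vstack([np.hstack(o[:2]),np.hstack(o[2:])])[:600])
E
```

```text
seat [0.6342 0.0105 0.0684] [0.3 0.3] [0.6345 0.0103 0.068 ] [0.6348 0.0112 0.068 ]
pan [ 0.5134 -0.3374  0.0391] [0.1 0.1] [ 0.5137 -0.3379  0.037 ] [ 0.5167 -0.3364  0.037 ]
90 48 55 101 95 [251.96 164.68] [15.7 17. ]
140 45 50 108 107 [251.93 164.66] [17.3 18.4]
190 38 44 120 121 [251.68 164.83] [19.6 20.5]
220 29 39 138 136 [251.74 165.33] [22.1 22.7]
```

View pics/z3.png

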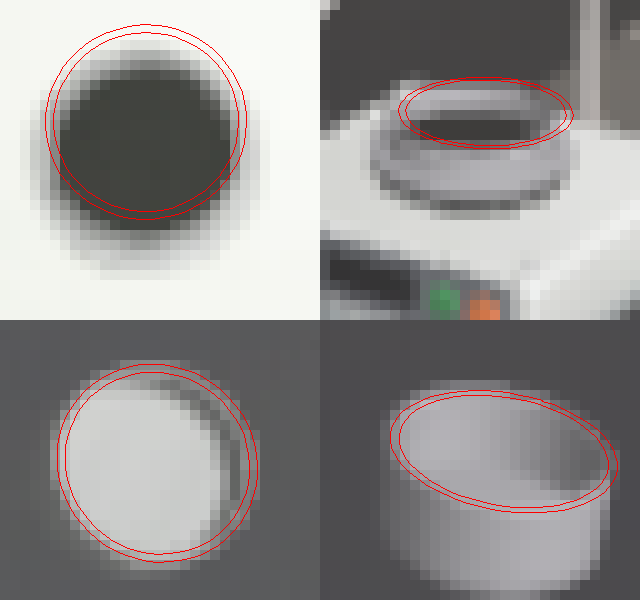

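Emit:
send_rows --pt "13 -39 0 0 0 0" --pt "26 -78 0 0 0 0" --pt "39 -117 0 0 0 0" --pt "52 -156 0 0 0 0" --pt "65 -195 0 0 0 0" --fingers 0

```text
time: 0.72
eef_pos: [0.3056, 0.298, 0.2187]
tool_rot: [[-0.9, 0.437, 0.0], [0.437, 0.9, 0.0], [-0.0, 0.0, -1.0]]
contact_force: [-0.2, -0.4, 0.4]
grip_width: 0.0931
```

Emit:
send_rows --pt "13 -39 0 0 0 0" --pt "26 -78 0 0 0 0" --pt "39 -117 0 0 0 0" --pt "52 -156 0 0 0 0" --pt "65 -195 0 0 0 0"

```text
time: 1.13
eef_pos: [0.3707, 0.1027, 0.219]
tool_rot: [[-0.899, 0.437, 0.001], [0.437, 0.899, 0.0], [-0.001, 0.001, -1.0]]
contact_force: [1.6, -0.2, 0.1]
grip_width: 0.093
```

Emit:
send_rows --pt "13 -39 0 0 0 0" --pt "26 -78 0 0 0 0" --pt "39 -117 0 0 0 0" --pt "52 -156 0 0 0 0" --pt "65 -195 0 0 0 0"

```text
time: 1.55
eef_pos: [0.4357, -0.0926, 0.2189]
tool_rot: [[-0.899, 0.438, 0.001], [0.438, 0.899, -0.0], [-0.001, 0.0, -1.0]]
contact_force: [0.7, 1.2, 0.3]
grip_width: 0.093
```

Emit:
send_rows --pt "13 -39 0 0 0 0" --pt "26 -78 0 0 0 0" --pt "39 -117 0 0 0 0" --pt "52 -156 0 0 0 0" --pt "65 -195 0 0 0 0"

```text
time: 1.97
eef_pos: [0.5008, -0.2875, 0.2185]
tool_rot: [[-0.899, 0.438, 0.0], [0.438, 0.899, 0.0], [0.0, 0.0, -1.0]]
contact_force: [0.8, 0.7, 0.6]
grip_width: 0.093
```

Emit:
send_rows --pt "6 -25 0 0 0 0" --pt "12 -49 0 0 0 0" --pt "12 -49 -40 0 0 0" --pt "12 -49 -80 0 0 0" --pt "12 -49 -120 0 0 0"

```text
time: 2.38
eef_pos: [0.5128, -0.3355, 0.0977]
tool_rot: [[-0.899, 0.438, 0.002], [0.438, 0.899, -0.001], [-0.002, -0.001, -1.0]]
contact_force: [1.2, 0.2, 0.3]
grip_width: 0.0931
```

Emit:
send_rows --pt "0 0 -20 0 0 0" --pt "0 0 -40 0 0 0" --pt "0 0 -40 0 0 0"

```text
time: 2.63
eef_pos: [0.51, -0.3322, 0.0538]
tool_rot: [[-0.899, 0.438, -0.006], [0.438, 0.899, 0.006], [0.008, 0.003, -1.0]]
contact_force: [0.3, 1.1, -1.4]
grip_width: 0.0931
```

```bash
python3 - <<'E'
from h import *
print(robot.sense()["eef_pos"])
T=imaging.capture("top");S=imaging.capture("scene")
a=cv2.resize(T["color"][155:255,315:415],(400,400),interpolation=cv2.INTER_CUBIC);b=cv2.resize(S["color"][180:280,295:395],(400,400),interpolation=cv2.INTER_CUBIC)
cv2.imwrite("pics/p1.png",np.hstack([a,b]))
E
```

```text
[ 0.51001426 -0.33217919  0.05381859]
```

View pics/p1.png

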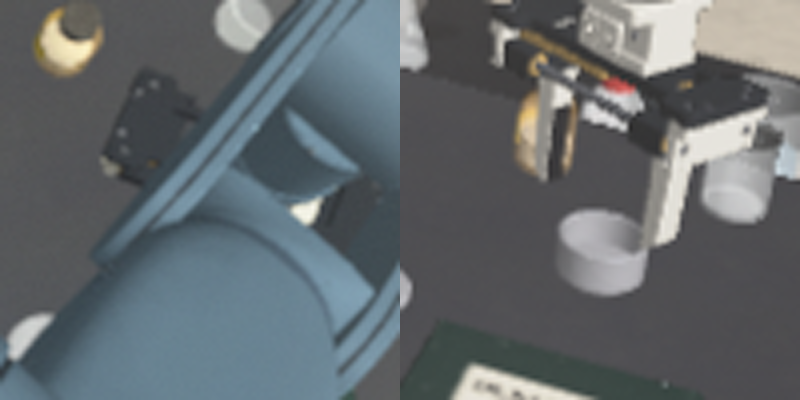

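Emit:
send_rows --pt "0 0 0 0 0 0" --pt "0 0 0 0 0 0"

```text
time: 2.9
eef_pos: [0.5137, -0.3354, 0.0607]
tool_rot: [[-0.899, 0.437, 0.003], [0.437, 0.899, -0.002], [-0.003, -0.001, -1.0]]
contact_force: [1.1, 0.3, 0.3]
grip_width: 0.0931
```

```bash
python3 - <<'E'
from h import *
s=robot.sense();print(s["eef_pos"],s["joint_pos"],s["dq"],s["joint_efforts"])
T=imaging.capture("top");S=imaging.capture("scene")
print(proj(S,[.5100,-.3322,.0538]))
E
```

```text
[ 0.51368477 -0.33535494  0.06069299] [-4.35445461e+01  2.91298471e+01  9.01758813e+01  1.53003778e-03
  6.04908192e+01 -1.07606069e+02] [-0.03522175 -0.14550242  0.28465616  0.02103962 -0.30929388  0.00934075] [-3.58076126e-02 -5.24829376e+01 -2.37902552e+01 -3.42102314e-02
  8.24434985e-02  5.05763342e-05]
[344.05940966 233.31156332]
```

Emit:
send_rows --pt "-1 -1 -20 0 0 0" --pt "-1 -1 -35 0 0 0" --pt "-1 -1 -45 0 0 0" --pt "-1 -1 -49 0 0 0" --pt "-1 -1 -49 0 0 0"

```text
time: 3.42
eef_pos: [0.5113, -0.3351, 0.0091]
tool_rot: [[-0.899, 0.437, -0.001], [0.437, 0.899, 0.001], [0.001, 0.0, -1.0]]
contact_force: [1.0, -0.2, -0.7]
grip_width: 0.0932
```

Emit:
send_rows --pt "0 0 0 0 0 0" --pt "0 0 0 0 0 0" --pt "0 0 0 0 0 0" --pt "0 0 0 0 0 0" --pt "0 0 0 0 0 0" --fingers 1

```text
time: 3.83
eef_pos: [0.5119, -0.3357, 0.0102]
tool_rot: [[-0.899, 0.437, 0.001], [0.437, 0.899, -0.001], [-0.001, -0.0, -1.0]]
contact_force: [-1.0, -0.7, 0.8]
grip_width: 0.0645
```

Emit:
send_rows --pt "0 0 0 0 0 0" --pt "0 0 0 0 0 0" --pt "0 0 0 0 0 0" --pt "0 0 0 0 0 0" --pt "0 0 0 0 0 0"

```text
time: 4.25
eef_pos: [0.5119, -0.3357, 0.0102]
tool_rot: [[-0.899, 0.437, 0.001], [0.437, 0.899, -0.001], [-0.001, -0.0, -1.0]]
contact_force: [-0.3, 0.1, 5.5]
grip_width: 0.0623
```

Emit:
send_rows --pt "0 0 10 0 0 0" --pt "0 0 30 0 0 0" --pt "0 0 60 0 0 0" --pt "0 0 90 0 0 0" --pt "0 0 120 0 0 0"

```text
time: 4.67
eef_pos: [0.511, -0.3348, 0.1305]
tool_rot: [[-0.899, 0.438, -0.001], [0.438, 0.899, 0.001], [0.002, 0.001, -1.0]]
contact_force: [0.9, -1.1, -1.0]
grip_width: 0.0622
```

Emit:
send_rows --pt "9 25 0 0 0 0" --pt "21 60 0 0 0 0" --pt "33 95 0 0 0 0" --pt "45 130 0 0 0 0" --pt "57 165 0 0 0 0"

```text
time: 5.08
eef_pos: [0.5684, -0.1687, 0.1297]
tool_rot: [[-0.899, 0.438, -0.001], [0.438, 0.899, 0.0], [0.001, 0.0, -1.0]]
contact_force: [0.4, -0.4, -1.3]
grip_width: 0.0625
```

Emit:
send_rows --pt "12 35 0 0 0 0" --pt "24 70 0 0 0 0" --pt "36 105 0 0 0 0" --pt "48 140 0 0 0 0" --pt "57 165 0 0 0 0"

```text
time: 5.5
eef_pos: [0.6256, -0.002, 0.1296]
tool_rot: [[-0.9, 0.436, -0.001], [0.436, 0.9, 0.001], [0.001, 0.001, -1.0]]
contact_force: [0.2, -0.1, -0.7]
grip_width: 0.0624
```

Emit:
send_rows --pt "4 10 0 0 0 0" --pt "7 17 0 0 0 0" --pt "7 17 0 0 0 0" --pt "7 17 0 0 0 0" --pt "7 17 0 0 0 0"

```text
time: 5.92
eef_pos: [0.6322, 0.01, 0.1295]
tool_rot: [[-0.899, 0.439, -0.001], [0.439, 0.899, -0.0], [0.0, -0.001, -1.0]]
contact_force: [0.4, 0.0, -1.9]
grip_width: 0.0621
```

Emit:
send_rows --pt "1 1 -12 0 0 0" --pt "1 1 -28 0 0 0" --pt "1 1 -36 0 0 0" --pt "1 1 -36 0 0 0" --pt "1 1 -36 0 0 0"

```text
time: 6.33
eef_pos: [0.6329, 0.012, 0.0927]
tool_rot: [[-0.899, 0.438, -0.002], [0.438, 0.899, 0.0], [0.002, -0.001, -1.0]]
contact_force: [0.0, -0.5, -0.5]
grip_width: 0.0622
```

```bash
cat > look.py <<'E'
from h import *
import sys
n=sys.argv[1];X=[float(v) for v in sys.argv[2:5]]
print(robot.sense()["eef_pos"].round(4),robot.sense()["contact_force"].round(1))
T=imaging.capture("top");S=imaging.capture("scene")
o=[]
for c in(T,S):
    u,v=proj(c,X).round().astype(int); o.append(cv2.resize(c["color"][v-30:v+30,u-25:u+25],(400,480),interpolation=cv2.INTER_CUBIC))
    print(u-25,v-30)
cv2.imwrite(f"pics/{n}.png",np.hstack(o))
E
python3 look.py p2 .634 .011 .075
```

```text
[0.6329 0.012  0.0927] [ 0.  -0.5 -0.5]
227 134
240 153
```

View pics/p2.png

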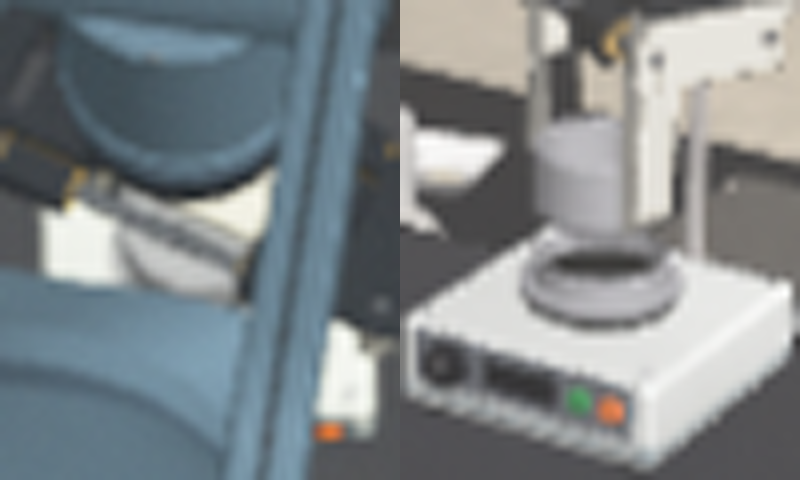

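Emit:
send_rows --pt "0 1 -4 0 0 0" --pt "0 1 -8 0 0 0" --pt "0 1 -12 0 0 0" --pt "0 1 -16 0 0 0" --pt "0 1 -16 0 0 0"

```text
time: 6.85
eef_pos: [0.6329, 0.0138, 0.0765]
tool_rot: [[-0.899, 0.437, -0.002], [0.437, 0.899, 0.0], [0.002, -0.001, -1.0]]
contact_force: [0.3, -0.4, -0.2]
grip_width: 0.0624
```

Emit:
send_rows --pt "0 0 -2 0 0 0" --pt "0 0 -4 0 0 0" --pt "0 0 -4 0 0 0"

```text
time: 7.1
eef_pos: [0.6334, 0.0136, 0.0733]
tool_rot: [[-0.899, 0.437, -0.001], [0.437, 0.899, 0.0], [0.0, -0.0, -1.0]]
contact_force: [0.5, -0.8, -0.8]
grip_width: 0.0622
```

Emit:
send_rows --pt "0 0 -1 0 0 0" --pt "0 0 -2 0 0 0" --pt "0 0 -3 0 0 0" --pt "0 0 -3 0 0 0"

```text
time: 7.43
eef_pos: [0.6335, 0.0136, 0.0705]
tool_rot: [[-0.899, 0.437, -0.0], [0.437, 0.899, -0.0], [0.0, -0.0, -1.0]]
contact_force: [-0.6, -0.8, -1.9]
grip_width: 0.0626
```

Emit:
send_rows --pt "0 0 -1 0 0 0" --pt "0 0 -2 0 0 0" --pt "0 0 -2 0 0 0"

```text
time: 7.68
eef_pos: [0.6337, 0.0135, 0.0692]
tool_rot: [[-0.899, 0.437, 0.0], [0.437, 0.899, -0.0], [-0.0, 0.0, -1.0]]
contact_force: [-0.8, -0.7, 2.3]
grip_width: 0.0624
```

Emit:
send_rows --pt "0 0 0 0 0 0" --pt "0 0 0 0 0 0" --pt "0 0 0 0 0 0" --pt "0 0 0 0 0 0" --pt "0 0 0 0 0 0" --fingers 0

```text
time: 8.1
eef_pos: [0.6336, 0.0136, 0.0686]
tool_rot: [[-0.899, 0.438, -0.0], [0.438, 0.899, 0.0], [0.0, 0.0, -1.0]]
contact_force: [0.1, -0.0, 0.1]
grip_width: 0.0904
```

Emit:
send_rows --pt "0 0 10 0 0 0" --pt "0 0 30 0 0 0" --pt "0 0 60 0 0 0" --pt "0 0 90 0 0 0" --pt "0 0 110 0 0 0"

```text
time: 8.52
eef_pos: [0.6346, 0.0135, 0.1825]
tool_rot: [[-0.899, 0.437, 0.004], [0.437, 0.899, -0.001], [-0.004, 0.001, -1.0]]
contact_force: [0.5, 0.2, -0.5]
grip_width: 0.0932
```

Emit:
send_rows --pt "-32 20 0 0 0 0" --pt "-64 40 0 0 0 0" --pt "-96 60 0 0 0 0" --pt "-128 81 0 0 0 0" --pt "-160 101 0 0 0 0"

```text
time: 8.93
eef_pos: [0.4721, 0.1153, 0.1794]
tool_rot: [[-0.899, 0.438, 0.001], [0.438, 0.899, 0.0], [-0.001, 0.001, -1.0]]
contact_force: [0.5, 0.5, -0.7]
grip_width: 0.0936
```

Emit:
send_rows --pt "-32 21 -5 0 0 0" --pt "-60 40 -30 0 0 0" --pt "-78 51 -60 0 0 0" --pt "-79 52 -90 0 0 0" --pt "-79 52 -110 0 0 0"

```text
time: 9.35
eef_pos: [0.3924, 0.1674, 0.0677]
tool_rot: [[-0.9, 0.435, -0.001], [0.435, 0.9, 0.0], [0.001, -0.0, -1.0]]
contact_force: [0.5, -0.4, -0.4]
grip_width: 0.0933
```

Emit:
send_rows --pt "0 0 0 0 0 0" --pt "0 0 0 0 0 0" --pt "0 0 0 0 0 0"

```text
time: 9.6
eef_pos: [0.396, 0.1667, 0.07]
tool_rot: [[-0.899, 0.438, 0.002], [0.438, 0.899, 0.0], [-0.002, 0.001, -1.0]]
contact_force: [0.1, 0.1, 1.2]
grip_width: 0.0925
```

```bash
python3 look.py p3 .634 .0125 .085;python3 look.py p3b .395 .1665 .035
```

```text
[0.396  0.1667 0.07  ] [0.1 0.1 1.2]
226 133
239 150
[0.3963 0.1666 0.0702] [-0.8  0.4  0.3]
177 214
160 177
```

View pics/p3.png

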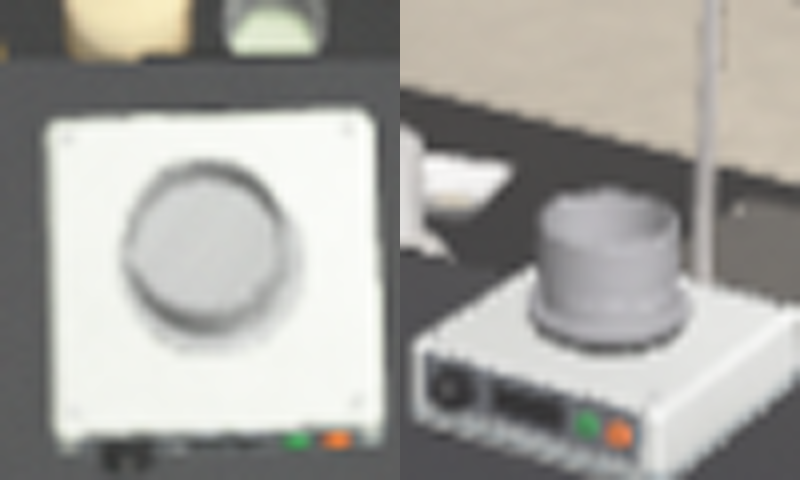

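View pics/p3b.png

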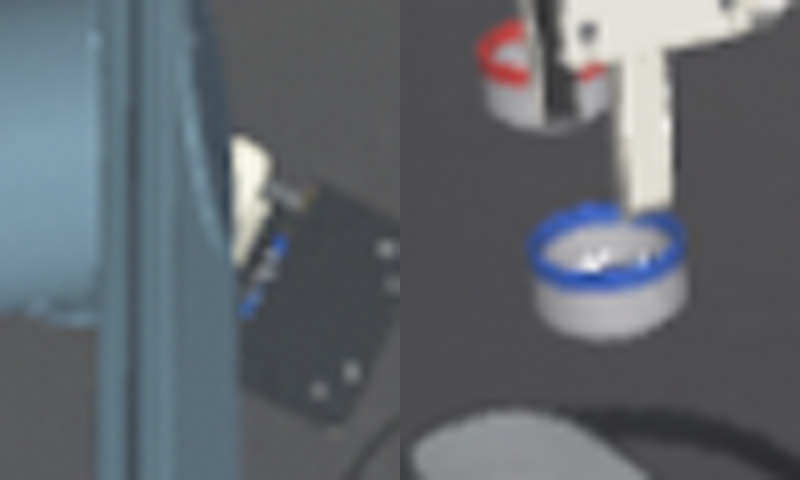

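```bash
python3 - <<'E'
from h import *
T=imaging.capture("top");S=imaging.capture("scene")
a=(251.4,163.3);b=(264.75,176.6)
x,r=tri([T,S],[a,b]);print(x.round(4),r,plane(T,*a,.096).round(4),plane(S,*b,.096).round(4))
E
```

```text
[0.6308 0.0107 0.0996] [np.float64(1.7464481028064807), np.float64(1.7464481028065388)] [0.6307 0.0122 0.096 ] [0.6395 0.0142 0.096 ]
```

Emit:
send_rows --pt "-1 0 -20 0 0 0" --pt "-1 0 -40 0 0 0" --pt "-1 0 -54 0 0 0" --pt "-1 0 -59 0 0 0" --pt "-1 0 -59 0 0 0"

```text
time: 10.32
eef_pos: [0.3928, 0.1664, 0.0089]
tool_rot: [[-0.899, 0.438, -0.002], [0.438, 0.899, -0.0], [0.002, -0.001, -1.0]]
contact_force: [1.0, 0.3, -0.6]
grip_width: 0.0931
```

Emit:
send_rows --pt "0 0 0 0 0 0" --pt "0 0 0 0 0 0" --pt "0 0 0 0 0 0"

```text
time: 10.57
eef_pos: [0.3945, 0.1667, 0.0105]
tool_rot: [[-0.899, 0.437, 0.002], [0.437, 0.899, 0.0], [-0.002, 0.001, -1.0]]
contact_force: [0.1, 0.3, -1.6]
grip_width: 0.0932
```

Emit:
send_rows --pt "0 0 0 0 0 0" --pt "0 0 0 0 0 0" --pt "0 0 0 0 0 0" --pt "0 0 0 0 0 0" --pt "0 0 0 0 0 0" --fingers 1

```text
time: 10.98
eef_pos: [0.3936, 0.1666, 0.0097]
tool_rot: [[-0.899, 0.438, 0.0], [0.438, 0.899, 0.0], [-0.0, 0.0, -1.0]]
contact_force: [0.1, 0.6, 0.9]
grip_width: 0.0643
```

Emit:
send_rows --pt "0 0 0 0 0 0" --pt "0 0 0 0 0 0" --pt "0 0 0 0 0 0" --pt "0 0 0 0 0 0"

```text
time: 11.32
eef_pos: [0.3937, 0.1666, 0.0097]
tool_rot: [[-0.899, 0.438, 0.0], [0.438, 0.899, 0.0], [-0.0, 0.0, -1.0]]
contact_force: [0.1, -0.7, 2.3]
grip_width: 0.0623
```

Emit:
send_rows --pt "0 0 10 0 0 0" --pt "0 0 30 0 0 0" --pt "0 0 65 0 0 0" --pt "0 0 100 0 0 0" --pt "0 0 130 0 0 0"

```text
time: 11.73
eef_pos: [0.3932, 0.1665, 0.1412]
tool_rot: [[-0.899, 0.437, -0.0], [0.437, 0.899, -0.0], [0.0, -0.0, -1.0]]
contact_force: [0.8, -0.8, -1.8]
grip_width: 0.0622
```

Emit:
send_rows --pt "20 -13 0 0 0 0" --pt "50 -32 0 0 0 0" --pt "82 -52 0 0 0 0" --pt "114 -73 0 0 0 0" --pt "146 -93 0 0 0 0"

```text
time: 12.15
eef_pos: [0.5405, 0.0725, 0.1394]
tool_rot: [[-0.899, 0.437, -0.0], [0.437, 0.899, -0.0], [0.0, -0.0, -1.0]]
contact_force: [-0.5, 0.4, -0.4]
grip_width: 0.0623
```

Emit:
send_rows --pt "32 -20 0 0 0 0" --pt "62 -40 0 0 0 0" --pt "84 -54 0 0 0 0" --pt "94 -60 0 0 0 0" --pt "94 -60 0 0 0 0"

```text
time: 12.57
eef_pos: [0.6354, 0.0114, 0.1383]
tool_rot: [[-0.898, 0.44, -0.0], [0.44, 0.898, -0.0], [0.0, -0.001, -1.0]]
contact_force: [0.1, 0.4, -1.6]
grip_width: 0.0624
```

Emit:
send_rows --pt "0 0 -10 0 0 0" --pt "0 0 -20 0 0 0" --pt "0 0 -20 0 0 0" --pt "0 0 -20 0 0 0"

```text
time: 12.9
eef_pos: [0.6317, 0.0146, 0.1182]
tool_rot: [[-0.9, 0.437, -0.003], [0.437, 0.9, 0.001], [0.003, -0.001, -1.0]]
contact_force: [0.6, -0.1, -0.3]
grip_width: 0.0619
```

```bash
python3 look.py p4 .634 .0125 .1
```

```text
[0.6317 0.0146 0.1182] [ 0.6 -0.1 -0.3]
226 132
239 146
```

View pics/p4.png

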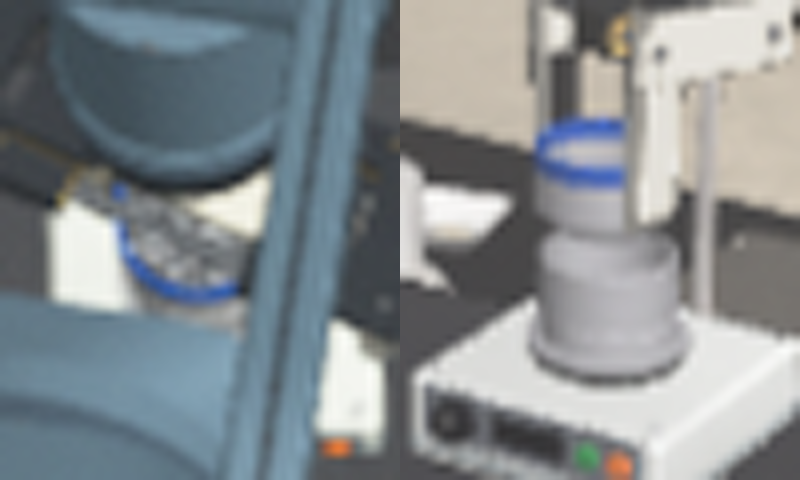

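Emit:
send_rows --pt "0 0 -4 0 0 0" --pt "0 0 -8 0 0 0" --pt "0 0 -12 0 0 0" --pt "0 0 -15 0 0 0" --pt "0 0 -15 0 0 0"

```text
time: 13.42
eef_pos: [0.633, 0.0137, 0.1036]
tool_rot: [[-0.899, 0.438, -0.002], [0.438, 0.899, 0.0], [0.002, -0.0, -1.0]]
contact_force: [0.1, 0.2, -1.1]
grip_width: 0.0621
```

Emit:
send_rows --pt "0 0 -1 0 0 0" --pt "0 0 -3 0 0 0" --pt "0 0 -5 0 0 0" --pt "0 0 -6 0 0 0" --pt "0 0 -6 0 0 0"

```text
time: 13.83
eef_pos: [0.6334, 0.0136, 0.0983]
tool_rot: [[-0.899, 0.438, -0.001], [0.438, 0.899, 0.0], [0.0, -0.0, -1.0]]
contact_force: [-0.2, 0.3, -0.7]
grip_width: 0.0621
```

Emit:
send_rows --pt "0 0 -1 0 0 0" --pt "0 0 -2 0 0 0" --pt "0 0 -2 0 0 0"

```text
time: 14.08
eef_pos: [0.6337, 0.0135, 0.0968]
tool_rot: [[-0.899, 0.438, 0.0], [0.438, 0.899, -0.0], [-0.0, 0.0, -1.0]]
contact_force: [-0.5, -0.4, -0.7]
grip_width: 0.0622
```

Home height (0.0967 predicted). One more mm to confirm contact, then release.

Emit:
send_rows --pt "0 0 -1 0 0 0" --pt "0 0 -1 0 0 0" --pt "0 0 -1 0 0 0"

```text
time: 14.33
eef_pos: [0.6338, 0.0136, 0.0967]
tool_rot: [[-0.899, 0.437, 0.001], [0.437, 0.899, -0.0], [-0.001, 0.0, -1.0]]
contact_force: [-2.1, 1.0, 4.9]
grip_width: 0.0622
```

Emit:
send_rows --pt "0 0 0 0 0 0" --pt "0 0 0 0 0 0" --pt "0 0 0 0 0 0" --pt "0 0 0 0 0 0" --pt "0 0 0 0 0 0" --fingers 0

```text
time: 14.75
eef_pos: [0.6335, 0.0136, 0.0955]
tool_rot: [[-0.899, 0.437, -0.0], [0.437, 0.899, 0.0], [0.0, -0.0, -1.0]]
contact_force: [0.3, -0.2, 0.8]
grip_width: 0.0904
```

Emit:
send_rows --pt "0 0 10 0 0 0" --pt "0 0 30 0 0 0" --pt "0 0 60 0 0 0" --pt "0 0 90 0 0 0" --pt "0 0 103 0 0 0"

```text
time: 15.17
eef_pos: [0.6354, 0.0134, 0.2039]
tool_rot: [[-0.899, 0.437, 0.006], [0.437, 0.899, -0.001], [-0.006, 0.002, -1.0]]
contact_force: [1.3, -1.0, 1.0]
grip_width: 0.0931
```

Emit:
send_rows --pt "-38 2 0 0 0 0" --pt "-78 3 0 0 0 0" --pt "-118 5 0 0 0 0" --pt "-155 7 -15 0 0 0" --pt "-180 8 -45 0 0 0"

```text
time: 15.58
eef_pos: [0.4531, 0.0217, 0.1568]
tool_rot: [[-0.899, 0.437, 0.007], [0.437, 0.899, -0.001], [-0.007, 0.002, -1.0]]
contact_force: [0.8, -0.5, -0.2]
grip_width: 0.0933
```

Emit:
send_rows --pt "-15 1 -30 0 0 0" --pt "-20 1 -60 0 0 0" --pt "-20 1 -84 0 0 0" --pt "-20 1 -84 0 0 0" --pt "-20 1 -84 0 0 0"

```text
time: 16.0
eef_pos: [0.4333, 0.0226, 0.0698]
tool_rot: [[-0.899, 0.438, -0.002], [0.438, 0.899, 0.0], [0.002, -0.0, -1.0]]
contact_force: [0.7, -0.4, -0.3]
grip_width: 0.093
```

```bash
python3 look.py p5 .634 .0125 .11;python3 look.py p5b .435 .022 .035
```

```text
[0.4333 0.0226 0.0698] [ 0.7 -0.4 -0.3]
226 131
239 144
[0.4352 0.0223 0.0713] [ 0.3 -0.5  1.1]
224 200
202 185
```

View pics/p5.png

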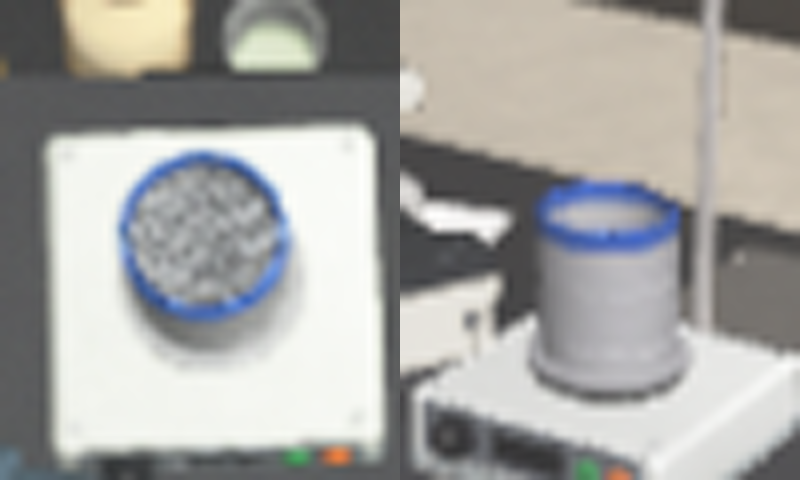

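View pics/p5b.png

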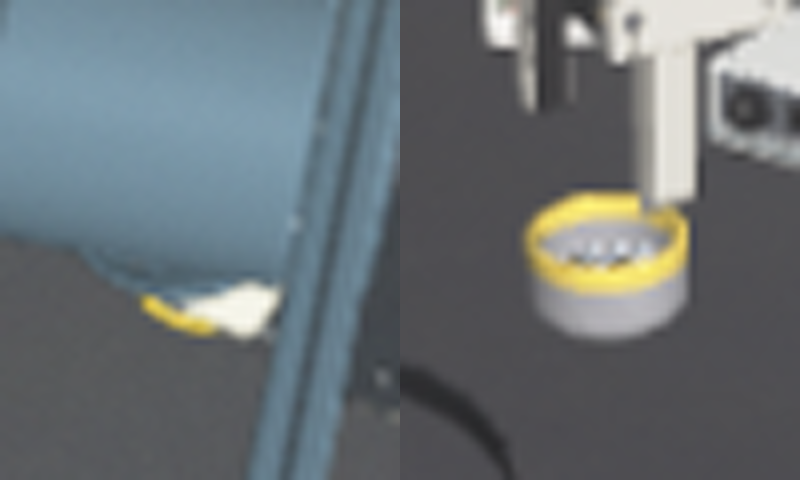

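```bash
python3 - <<'E'
from h import *
T=imaging.capture("top");S=imaging.capture("scene")
a=blob(T["color"],'blue',(236,146,268,176));b=blob(S["color"],'blue',(252,162,278,180))
print(a,b,tri([T,S],[a[0],b[0]]),robot.sense()["eef_pos"])
E
```

```text
((251.0835749308268, 162.85834121704102), (15.017484029134115, 18.771361033121746), 86.83045196533203) ((264.9056561787923, 171.1768480936686), (7.233510971069336, 17.188589731852215), 88.45006561279297) (array([0.62718497, 0.01001735, 0.121189  ]), [np.float64(3.2563705827566722), np.float64(3.256370582756689)]) [0.43483513 0.02237716 0.07089948]
```

Emit:
send_rows --pt "-1 0 -20 0 0 0" --pt "-1 0 -40 0 0 0" --pt "-1 0 -54 0 0 0" --pt "-1 0 -60 0 0 0" --pt "-1 0 -60 0 0 0"

```text
time: 16.72
eef_pos: [0.4321, 0.0227, 0.009]
tool_rot: [[-0.899, 0.437, -0.002], [0.437, 0.899, 0.0], [0.002, -0.0, -1.0]]
contact_force: [0.1, -0.1, 1.0]
grip_width: 0.093
```

Emit:
send_rows --pt "0 0 0 0 0 0" --pt "0 0 0 0 0 0"

```text
time: 16.88
eef_pos: [0.4335, 0.0224, 0.0105]
tool_rot: [[-0.899, 0.437, 0.002], [0.437, 0.899, -0.0], [-0.002, 0.0, -1.0]]
contact_force: [0.0, 0.3, 0.0]
grip_width: 0.0931
```

Emit:
send_rows --pt "0 0 0 0 0 0" --pt "0 0 0 0 0 0" --pt "0 0 0 0 0 0" --pt "0 0 0 0 0 0" --pt "0 0 0 0 0 0" --fingers 1

```text
time: 17.3
eef_pos: [0.4327, 0.0226, 0.0098]
tool_rot: [[-0.899, 0.437, 0.0], [0.437, 0.899, -0.0], [-0.0, 0.0, -1.0]]
contact_force: [0.3, 0.3, -0.8]
grip_width: 0.0647
```

Emit:
send_rows --pt "0 0 0 0 0 0" --pt "0 0 0 0 0 0" --pt "0 0 0 0 0 0" --pt "0 0 0 0 0 0"

```text
time: 17.63
eef_pos: [0.4327, 0.0226, 0.0098]
tool_rot: [[-0.899, 0.437, 0.0], [0.437, 0.899, -0.0], [-0.0, 0.0, -1.0]]
contact_force: [-0.9, -0.3, 4.1]
grip_width: 0.0618
```

Emit:
send_rows --pt "0 0 10 0 0 0" --pt "0 0 35 0 0 0" --pt "0 0 70 0 0 0" --pt "0 0 105 0 0 0" --pt "0 0 140 0 0 0"

```text
time: 18.05
eef_pos: [0.4317, 0.0227, 0.1506]
tool_rot: [[-0.899, 0.438, -0.002], [0.438, 0.899, 0.0], [0.002, -0.001, -1.0]]
contact_force: [0.5, -0.3, -1.6]
grip_width: 0.0621
```

Emit:
send_rows --pt "20 -1 15 0 0 0" --pt "50 -2 20 0 0 0" --pt "85 -4 20 0 0 0" --pt "120 -5 20 0 0 0" --pt "150 -7 20 0 0 0"

```text
time: 18.47
eef_pos: [0.5844, 0.0156, 0.1694]
tool_rot: [[-0.899, 0.437, 0.0], [0.437, 0.899, -0.0], [-0.0, 0.0, -1.0]]
contact_force: [-0.6, -0.7, -0.9]
grip_width: 0.0617
```

Emit:
send_rows --pt "30 -1 0 0 0 0" --pt "45 -2 0 0 0 0" --pt "50 -2 0 0 0 0" --pt "50 -2 -10 0 0 0" --pt "50 -2 -23 0 0 0"

```text
time: 18.88
eef_pos: [0.6322, 0.0137, 0.1463]
tool_rot: [[-0.899, 0.437, 0.0], [0.437, 0.899, -0.0], [-0.0, 0.0, -1.0]]
contact_force: [-0.4, -0.6, -1.4]
grip_width: 0.0622
```

Emit:
send_rows --pt "0 0 0 0 0 0" --pt "0 0 0 0 0 0" --pt "0 0 0 0 0 0"

```text
time: 19.13
eef_pos: [0.6318, 0.0137, 0.1468]
tool_rot: [[-0.899, 0.437, -0.001], [0.437, 0.899, 0.0], [0.0, -0.0, -1.0]]
contact_force: [1.0, 0.1, -1.1]
grip_width: 0.0618
```

```bash
python3 look.py p6 .634 .0125 .12
```

```text
[0.6318 0.0137 0.1468] [ 1.   0.1 -1.1]
226 130
239 141
```

View pics/p6.png

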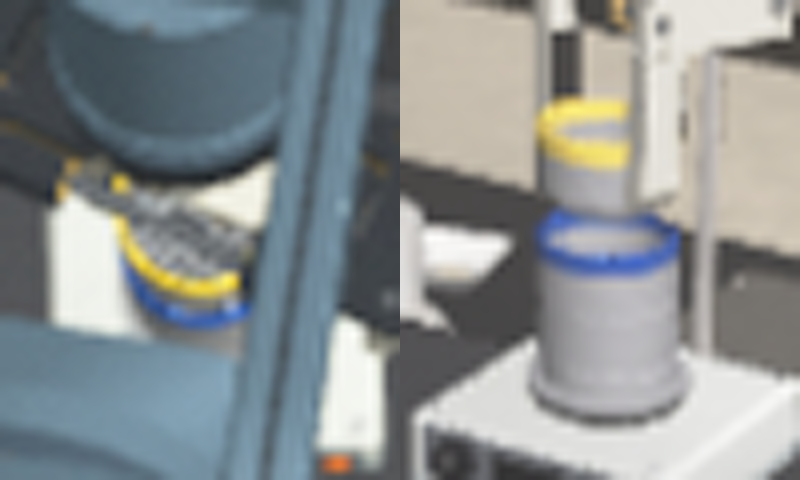

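Emit:
send_rows --pt "1 0 -4 0 0 0" --pt "1 0 -8 0 0 0" --pt "1 0 -12 0 0 0" --pt "1 0 -15 0 0 0" --pt "1 0 -15 0 0 0"

```text
time: 19.65
eef_pos: [0.633, 0.0137, 0.1305]
tool_rot: [[-0.899, 0.437, -0.002], [0.437, 0.899, 0.0], [0.002, -0.001, -1.0]]
contact_force: [0.4, -0.5, -1.1]
grip_width: 0.0619
```

Emit:
send_rows --pt "0 0 -1 0 0 0" --pt "0 0 -3 0 0 0" --pt "0 0 -5 0 0 0" --pt "0 0 -6 0 0 0" --pt "0 0 -6 0 0 0"

```text
time: 20.07
eef_pos: [0.6334, 0.0136, 0.1253]
tool_rot: [[-0.899, 0.437, -0.001], [0.437, 0.899, 0.0], [0.001, -0.0, -1.0]]
contact_force: [1.1, -0.1, -1.8]
grip_width: 0.0621
```

Emit:
send_rows --pt "0 0 -1 0 0 0" --pt "0 0 -2 0 0 0" --pt "0 0 -2 0 0 0" --pt "0 0 -2 0 0 0"

```text
time: 20.4
eef_pos: [0.6338, 0.0136, 0.1248]
tool_rot: [[-0.899, 0.437, 0.001], [0.437, 0.899, -0.0], [-0.001, 0.0, -1.0]]
contact_force: [-3.1, 0.4, 5.8]
grip_width: 0.0616
```

Seated exactly at 0.1248 with contact. Releasing and going to coarse (0.5214, 0.330).

Emit:
send_rows --pt "0 0 0 0 0 0" --pt "0 0 0 0 0 0" --pt "0 0 0 0 0 0" --pt "0 0 0 0 0 0" --pt "0 0 0 0 0 0" --fingers 0

```text
time: 20.82
eef_pos: [0.6336, 0.0136, 0.1234]
tool_rot: [[-0.899, 0.437, -0.0], [0.437, 0.899, 0.0], [0.0, -0.0, -1.0]]
contact_force: [-0.3, -0.4, -1.3]
grip_width: 0.0903
```

Emit:
send_rows --pt "0 0 10 0 0 0" --pt "0 0 30 0 0 0" --pt "0 0 60 0 0 0" --pt "0 0 76 0 0 0"

```text
time: 21.15
eef_pos: [0.6346, 0.0135, 0.2032]
tool_rot: [[-0.899, 0.437, 0.003], [0.437, 0.899, -0.001], [-0.003, 0.001, -1.0]]
contact_force: [0.9, -0.6, 0.6]
grip_width: 0.0929
```

Emit:
send_rows --pt "-13 37 0 0 0 0" --pt "-26 74 0 0 0 0" --pt "-39 111 0 0 0 0" --pt "-52 148 0 0 0 0" --pt "-65 185 0 0 0 0"

```text
time: 21.57
eef_pos: [0.568, 0.2, 0.2006]
tool_rot: [[-0.899, 0.438, 0.001], [0.438, 0.899, 0.0], [-0.001, 0.001, -1.0]]
contact_force: [0.4, 1.1, -0.2]
grip_width: 0.0929
```

Emit:
send_rows --pt "-13 37 0 0 0 0" --pt "-26 74 0 0 0 0" --pt "-39 111 -10 0 0 0" --pt "-49 132 -40 0 0 0" --pt "-49 132 -75 0 0 0"

```text
time: 21.98
eef_pos: [0.5191, 0.3363, 0.1274]
tool_rot: [[-0.901, 0.433, 0.006], [0.433, 0.901, 0.005], [-0.003, 0.007, -1.0]]
contact_force: [1.1, -0.5, -0.6]
grip_width: 0.0933
```

Emit:
send_rows --pt "0 0 -30 0 0 0" --pt "0 0 -55 0 0 0" --pt "0 0 -55 0 0 0" --pt "0 0 -55 0 0 0"

```text
time: 22.32
eef_pos: [0.5189, 0.3304, 0.0692]
tool_rot: [[-0.899, 0.437, -0.002], [0.437, 0.899, -0.001], [0.002, -0.002, -1.0]]
contact_force: [0.8, 0.3, 1.0]
grip_width: 0.0924
```

```bash
python3 look.py p7 .634 .0125 .13;python3 look.py p7b .5214 .33 .035
```

```text
[0.5189 0.3304 0.0692] [0.8 0.3 1. ]
226 129
239 138
[0.5211 0.331  0.0718] [-0.   0.1  1.2]
125 174
153 153
```

View pics/p7.png

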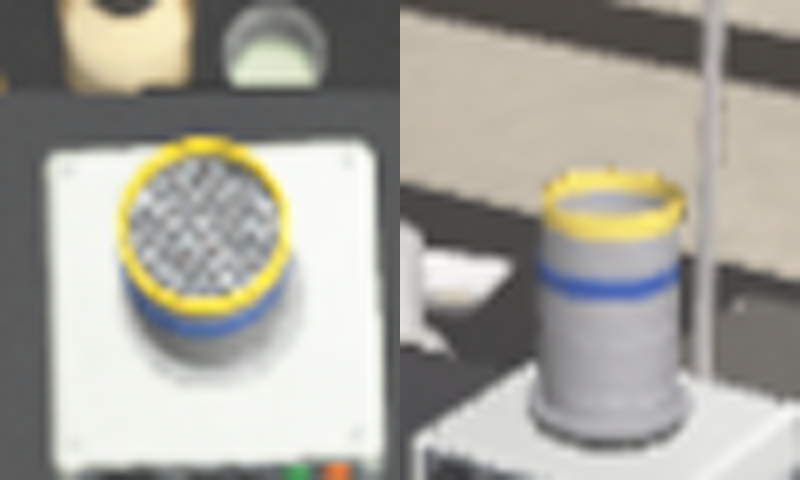

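View pics/p7b.png

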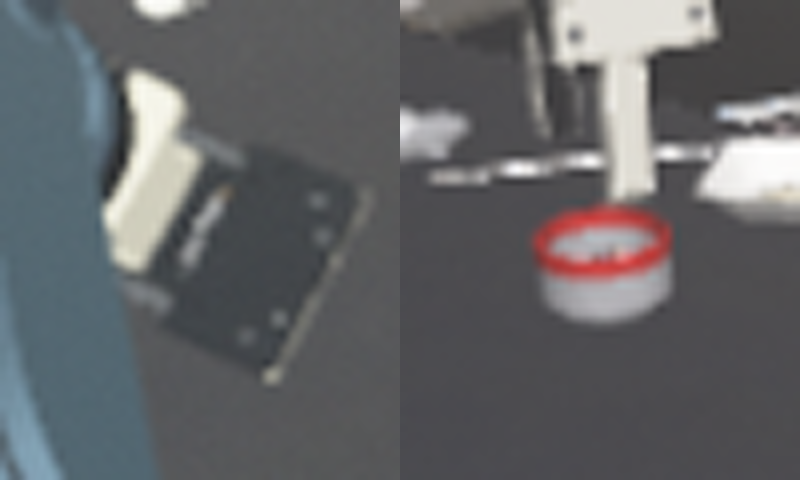

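Emit:
send_rows --pt "0 0 -20 0 0 0" --pt "0 0 -40 0 0 0" --pt "0 0 -54 0 0 0" --pt "0 0 -60 0 0 0" --pt "0 0 -60 0 0 0"

```text
time: 22.93
eef_pos: [0.5195, 0.3303, 0.0095]
tool_rot: [[-0.899, 0.438, -0.001], [0.438, 0.899, -0.0], [0.0, -0.001, -1.0]]
contact_force: [0.2, -0.6, -0.3]
grip_width: 0.0926
```

Emit:
send_rows --pt "0 0 0 0 0 0" --pt "0 0 0 0 0 0" --pt "0 0 0 0 0 0"

```text
time: 23.18
eef_pos: [0.5206, 0.331, 0.0111]
tool_rot: [[-0.899, 0.438, 0.002], [0.438, 0.899, 0.001], [-0.002, 0.002, -1.0]]
contact_force: [-0.1, 0.7, -0.1]
grip_width: 0.0929
```

Emit:
send_rows --pt "0 0 0 0 0 0" --pt "0 0 0 0 0 0" --pt "0 0 0 0 0 0" --pt "0 0 0 0 0 0" --pt "0 0 0 0 0 0" --fingers 1

```text
time: 23.6
eef_pos: [0.5196, 0.3306, 0.0097]
tool_rot: [[-0.899, 0.438, 0.0], [0.438, 0.899, 0.0], [-0.0, 0.0, -1.0]]
contact_force: [0.0, 1.2, 0.1]
grip_width: 0.0643
```

Emit:
send_rows --pt "0 0 0 0 0 0" --pt "0 0 0 0 0 0" --pt "0 0 0 0 0 0" --pt "0 0 0 0 0 0"

```text
time: 23.93
eef_pos: [0.5196, 0.3306, 0.0097]
tool_rot: [[-0.899, 0.438, 0.0], [0.438, 0.899, 0.0], [-0.0, 0.0, -1.0]]
contact_force: [-0.3, 0.3, 0.7]
grip_width: 0.0624
```

Emit:
send_rows --pt "0 0 10 0 0 0" --pt "0 0 35 0 0 0" --pt "0 0 75 0 0 0" --pt "0 0 115 0 0 0" --pt "0 0 150 0 0 0"

```text
time: 24.35
eef_pos: [0.5195, 0.3305, 0.1624]
tool_rot: [[-0.899, 0.437, 0.001], [0.437, 0.899, 0.0], [-0.0, 0.0, -1.0]]
contact_force: [0.7, 0.6, -2.2]
grip_width: 0.0623
```

Emit:
send_rows --pt "5 -15 30 0 0 0" --pt "15 -42 40 0 0 0" --pt "26 -74 40 0 0 0" --pt "38 -106 40 0 0 0" --pt "49 -138 40 0 0 0"

```text
time: 24.77
eef_pos: [0.5688, 0.1914, 0.2009]
tool_rot: [[-0.9, 0.437, 0.001], [0.437, 0.9, 0.0], [-0.001, 0.001, -1.0]]
contact_force: [-0.3, 1.0, -0.2]
grip_width: 0.0626
```

Emit:
send_rows --pt "12 -34 0 0 0 0" --pt "24 -68 0 0 0 0" --pt "36 -102 0 0 0 0" --pt "48 -136 0 0 0 0" --pt "57 -159 0 0 0 0"

```text
time: 25.18
eef_pos: [0.626, 0.0302, 0.2001]
tool_rot: [[-0.898, 0.439, 0.0], [0.439, 0.898, -0.001], [-0.001, -0.001, -1.0]]
contact_force: [0.1, -0.3, -0.3]
grip_width: 0.0621
```

Emit:
send_rows --pt "5 -13 0 0 0 0" --pt "8 -20 0 0 0 0" --pt "8 -20 0 0 0 0" --pt "8 -20 -10 0 0 0" --pt "8 -20 -25 0 0 0"

```text
time: 25.6
eef_pos: [0.6341, 0.0153, 0.1757]
tool_rot: [[-0.9, 0.436, 0.003], [0.436, 0.9, 0.0], [-0.003, 0.002, -1.0]]
contact_force: [0.7, 0.8, -1.5]
grip_width: 0.062
```

Emit:
send_rows --pt "0 0 0 0 0 0" --pt "0 0 0 0 0 0" --pt "0 0 0 0 0 0"

```text
time: 25.85
eef_pos: [0.6334, 0.0149, 0.1749]
tool_rot: [[-0.9, 0.436, -0.0], [0.436, 0.9, 0.0], [0.0, 0.0, -1.0]]
contact_force: [-0.2, -0.9, -1.7]
grip_width: 0.0623
```

```bash
python3 look.py p8 .634 .0125 .15
```

```text
[0.6334 0.0149 0.1749] [-0.2 -0.9 -1.7]
226 127
240 133
```

View pics/p8.png

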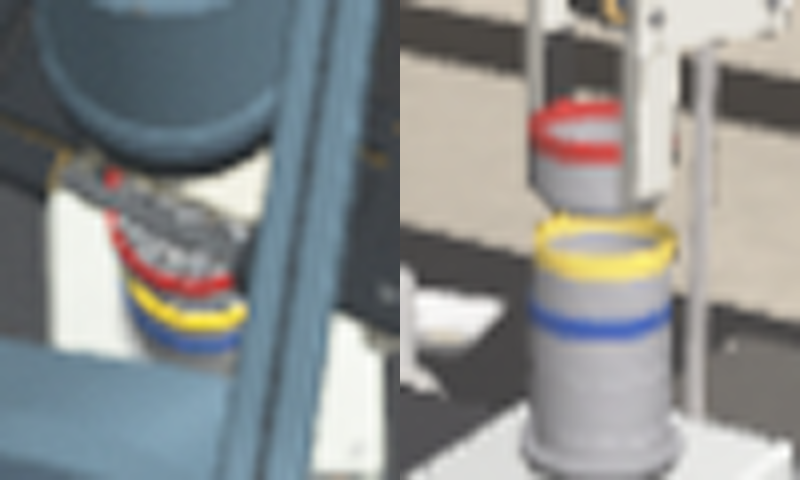

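Emit:
send_rows --pt "0 -1 -4 0 0 0" --pt "0 -1 -8 0 0 0" --pt "0 -1 -12 0 0 0" --pt "0 -1 -15 0 0 0" --pt "0 -1 -15 0 0 0"

```text
time: 26.37
eef_pos: [0.633, 0.0126, 0.1585]
tool_rot: [[-0.899, 0.438, -0.002], [0.438, 0.899, 0.0], [0.002, -0.001, -1.0]]
contact_force: [-0.8, 0.6, -1.1]
grip_width: 0.0622
```

Emit:
send_rows --pt "0 0 -1 0 0 0" --pt "0 0 -3 0 0 0" --pt "0 0 -5 0 0 0" --pt "0 0 -6 0 0 0" --pt "0 0 -6 0 0 0"

```text
time: 26.78
eef_pos: [0.6334, 0.0126, 0.1533]
tool_rot: [[-0.899, 0.437, -0.001], [0.437, 0.899, 0.0], [0.001, -0.0, -1.0]]
contact_force: [-0.2, -0.9, -0.7]
grip_width: 0.0625
```

Emit:
send_rows --pt "0 0 -1 0 0 0" --pt "0 0 -2 0 0 0" --pt "0 0 -2 0 0 0" --pt "0 0 -2 0 0 0"

```text
time: 27.12
eef_pos: [0.6338, 0.0125, 0.1526]
tool_rot: [[-0.899, 0.437, 0.001], [0.437, 0.899, -0.0], [-0.001, 0.0, -1.0]]
contact_force: [-2.2, 0.6, 4.2]
grip_width: 0.0624
```

Emit:
send_rows --pt "0 0 0 0 0 0" --pt "0 0 0 0 0 0" --pt "0 0 0 0 0 0" --pt "0 0 0 0 0 0" --pt "0 0 0 0 0 0" --fingers 0

```text
time: 27.53
eef_pos: [0.6335, 0.0126, 0.1513]
tool_rot: [[-0.899, 0.437, -0.0], [0.437, 0.899, 0.0], [0.0, -0.0, -1.0]]
contact_force: [-0.2, -1.4, -0.4]
grip_width: 0.0905
```

Emit:
send_rows --pt "0 0 10 0 0 0" --pt "0 0 30 0 0 0" --pt "0 0 50 0 0 0" --pt "0 0 60 0 0 0"

```text
time: 27.87
eef_pos: [0.6347, 0.0124, 0.2149]
tool_rot: [[-0.899, 0.437, 0.004], [0.437, 0.899, -0.001], [-0.004, 0.001, -1.0]]
contact_force: [1.0, -0.3, 1.4]
grip_width: 0.0926
```

Emit:
send_rows --pt "-28 -27 0 0 0 0" --pt "-56 -53 0 0 0 0" --pt "-84 -80 0 0 0 0" --pt "-112 -106 0 0 0 0" --pt "-140 -133 0 0 0 0"

```text
time: 28.28
eef_pos: [0.4923, -0.1211, 0.212]
tool_rot: [[-0.9, 0.437, 0.001], [0.437, 0.9, -0.0], [-0.001, -0.0, -1.0]]
contact_force: [0.4, -0.3, -0.1]
grip_width: 0.0926
```

Emit:
send_rows --pt "-28 -27 0 0 0 0" --pt "-56 -53 -10 0 0 0" --pt "-84 -80 -30 0 0 0" --pt "-99 -94 -60 0 0 0" --pt "-99 -94 -90 0 0 0"

```text
time: 28.7
eef_pos: [0.3927, -0.2176, 0.122]
tool_rot: [[-0.898, 0.441, 0.002], [0.441, 0.898, -0.004], [-0.003, -0.003, -1.0]]
contact_force: [0.9, 0.6, -0.1]
grip_width: 0.0933
```

Emit:
send_rows --pt "0 0 -30 0 0 0" --pt "0 0 -50 0 0 0" --pt "0 0 -50 0 0 0" --pt "0 0 -50 0 0 0"

```text
time: 29.03
eef_pos: [0.3942, -0.2141, 0.0715]
tool_rot: [[-0.899, 0.438, -0.001], [0.438, 0.899, 0.001], [0.002, 0.001, -1.0]]
contact_force: [-0.4, -0.6, -0.3]
grip_width: 0.093
```

```bash
python3 look.py p9 .634 .0125 .15;python3 look.py p9b .395 -.2145 .035
```

```text
[ 0.3942 -0.2141  0.0715] [-0.4 -0.6 -0.3]
226 127
240 133
[ 0.3956 -0.2152  0.0731] [-0.8  0.1 -0.3]
302 213
261 215
```

View pics/p9.png

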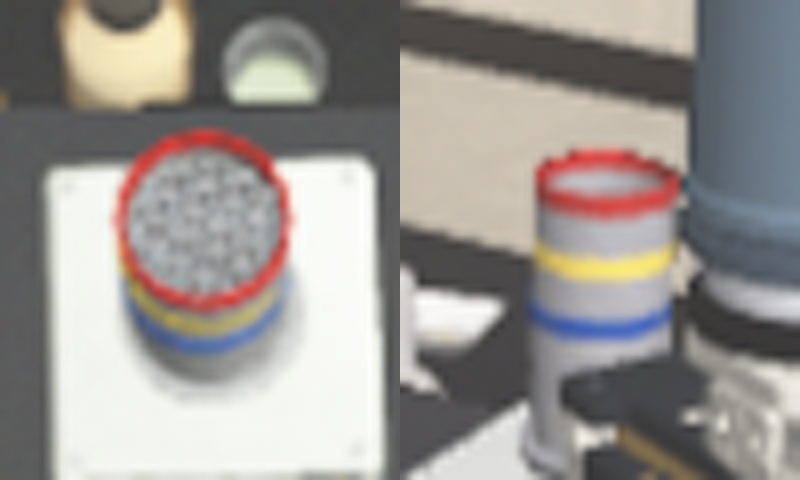

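View pics/p9b.png

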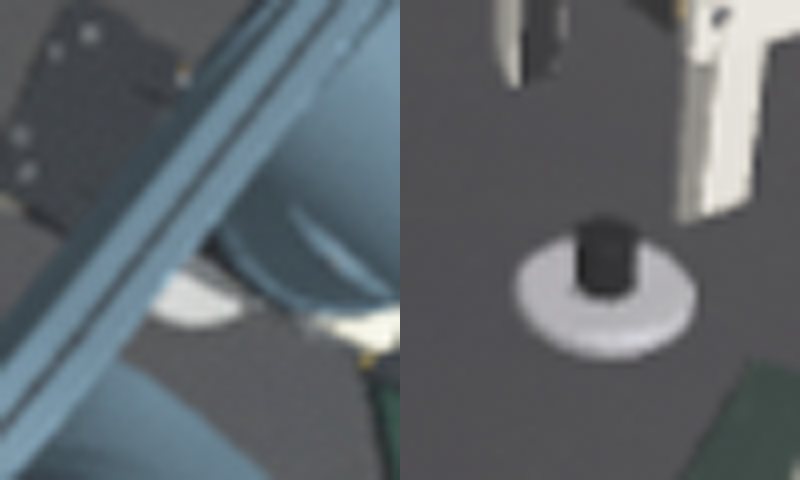

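Emit:
send_rows --pt "0 0 -18 0 0 0" --pt "0 0 -34 0 0 0" --pt "0 0 -46 0 0 0" --pt "0 0 -53 0 0 0" --pt "0 0 -53 0 0 0"

```text
time: 29.65
eef_pos: [0.3945, -0.2142, 0.0184]
tool_rot: [[-0.899, 0.437, -0.001], [0.437, 0.899, 0.0], [0.001, 0.0, -1.0]]
contact_force: [-0.4, -0.1, 0.4]
grip_width: 0.0928
```

Emit:
send_rows --pt "0 0 0 0 0 0" --pt "0 0 0 0 0 0" --pt "0 0 0 0 0 0" --pt "0 0 0 0 0 0"

```text
time: 29.98
eef_pos: [0.3951, -0.2148, 0.0194]
tool_rot: [[-0.899, 0.437, 0.001], [0.437, 0.899, -0.001], [-0.001, -0.0, -1.0]]
contact_force: [0.6, -0.5, 0.3]
grip_width: 0.0929
```

Emit:
send_rows --pt "0 0 0 0 0 0" --pt "0 0 0 0 0 0" --pt "0 0 0 0 0 0" --pt "0 0 0 0 0 0" --pt "0 0 0 0 0 0" --fingers 1

```text
time: 30.4
eef_pos: [0.3946, -0.2144, 0.0187]
tool_rot: [[-0.899, 0.437, -0.0], [0.437, 0.899, 0.0], [0.0, 0.0, -1.0]]
contact_force: [0.4, -0.3, 0.8]
grip_width: 0.0643
```

Emit:
send_rows --pt "0 0 0 0 0 0" --pt "0 0 0 0 0 0" --pt "0 0 0 0 0 0" --pt "0 0 0 0 0 0" --pt "0 0 0 0 0 0"

```text
time: 30.82
eef_pos: [0.3946, -0.2144, 0.0186]
tool_rot: [[-0.899, 0.438, -0.0], [0.438, 0.899, 0.0], [0.0, 0.0, -1.0]]
contact_force: [-0.6, -0.4, 0.2]
grip_width: 0.0315
```

Emit:
send_rows --pt "0 0 0 0 0 0" --pt "0 0 0 0 0 0" --pt "0 0 0 0 0 0" --pt "0 0 0 0 0 0" --pt "0 0 0 0 0 0"

```text
time: 31.23
eef_pos: [0.3946, -0.2144, 0.0186]
tool_rot: [[-0.899, 0.437, -0.0], [0.437, 0.899, 0.0], [0.0, 0.0, -1.0]]
contact_force: [-0.1, -0.2, -0.4]
grip_width: 0.0209
```

Emit:
send_rows --pt "0 0 0 0 0 0" --pt "0 0 0 0 0 0" --pt "0 0 5 0 0 0" --pt "0 0 15 0 0 0" --pt "0 0 30 0 0 0"

```text
time: 31.65
eef_pos: [0.3937, -0.2137, 0.0483]
tool_rot: [[-0.899, 0.438, -0.002], [0.438, 0.899, 0.002], [0.003, 0.001, -1.0]]
contact_force: [-0.6, 1.2, -0.6]
grip_width: 0.0206
```

Emit:
send_rows --pt "0 0 30 0 0 0" --pt "0 0 65 0 0 0" --pt "0 0 100 0 0 0" --pt "0 0 130 0 0 0" --pt "0 0 140 0 0 0"

```text
time: 32.07
eef_pos: [0.3963, -0.2159, 0.1935]
tool_rot: [[-0.899, 0.437, 0.006], [0.437, 0.899, -0.005], [-0.007, -0.002, -1.0]]
contact_force: [0.3, 0.6, -0.9]
grip_width: 0.021
```

```bash
python3 look.py p10 .395 -.2145 .20
```

```text
[ 0.3963 -0.2159  0.1935] [ 0.3  0.6 -0.9]
312 209
264 160
```

View pics/p10.png

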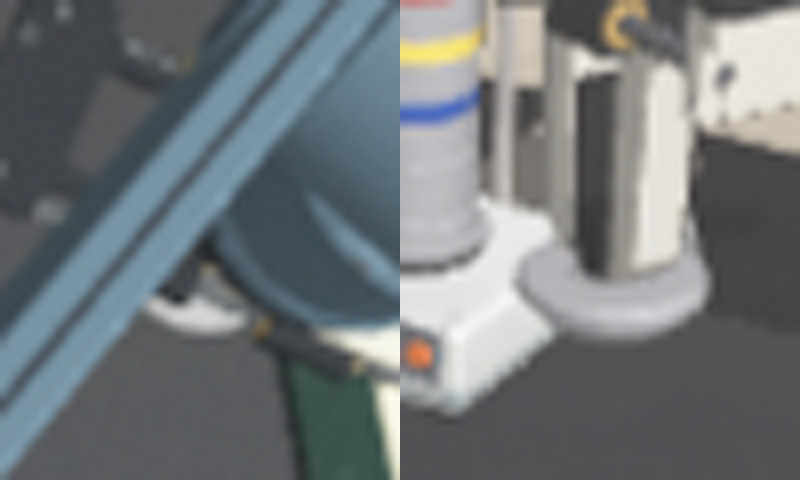

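Emit:
send_rows --pt "0 0 20 0 0 0" --pt "8 8 36 0 0 0" --pt "25 24 40 0 0 0" --pt "50 47 40 0 0 0" --pt "76 72 40 0 0 0"

```text
time: 32.58
eef_pos: [0.4703, -0.1418, 0.2267]
tool_rot: [[-0.898, 0.44, -0.003], [0.44, 0.898, 0.001], [0.003, -0.0, -1.0]]
contact_force: [0.5, -0.8, -1.2]
grip_width: 0.0211
```

Emit:
send_rows --pt "26 25 0 0 0 0" --pt "52 50 0 0 0 0" --pt "78 75 0 0 0 0" --pt "104 100 0 0 0 0" --pt "127 122 0 0 0 0"

```text
time: 33.0
eef_pos: [0.5977, -0.0183, 0.2253]
tool_rot: [[-0.899, 0.437, -0.005], [0.437, 0.899, 0.001], [0.005, -0.001, -1.0]]
contact_force: [1.1, -0.2, -0.6]
grip_width: 0.0215
```

Emit:
send_rows --pt "18 17 0 0 0 0" --pt "30 28 0 0 0 0" --pt "36 33 0 0 0 0" --pt "36 33 -7 0 0 0" --pt "36 33 -16 0 0 0"

```text
time: 33.42
eef_pos: [0.6331, 0.0123, 0.2109]
tool_rot: [[-0.899, 0.437, -0.002], [0.437, 0.899, -0.0], [0.001, -0.001, -1.0]]
contact_force: [0.4, -0.8, -1.0]
grip_width: 0.0212
```

Emit:
send_rows --pt "0 0 0 0 0 0" --pt "0 0 0 0 0 0" --pt "0 0 0 0 0 0"

```text
time: 33.67
eef_pos: [0.6329, 0.0116, 0.2125]
tool_rot: [[-0.899, 0.439, -0.001], [0.439, 0.899, -0.0], [0.0, -0.0, -1.0]]
contact_force: [-0.0, 0.0, 0.5]
grip_width: 0.0212
```

```bash
python3 look.py p11 .634 .0125 .18
```

```text
[0.6329 0.0116 0.2125] [-0.   0.   0.5]
226 124
240 125
```

View pics/p11.png

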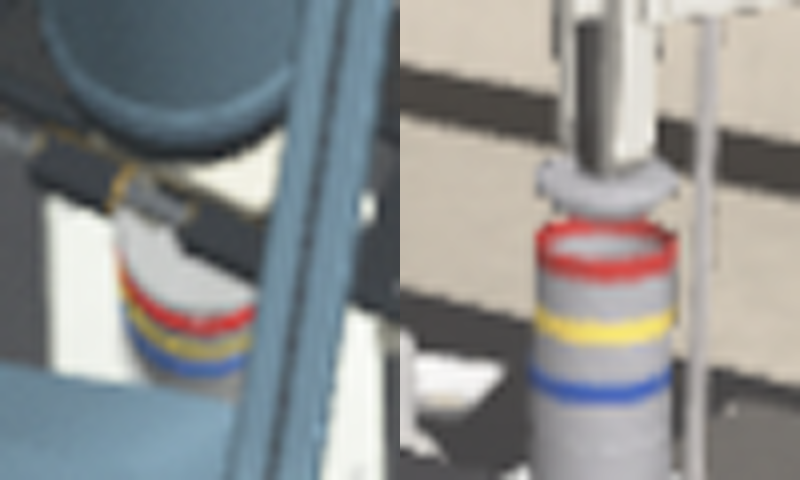

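Emit:
send_rows --pt "0 0 -4 0 0 0" --pt "0 0 -8 0 0 0" --pt "0 0 -12 0 0 0" --pt "0 0 -15 0 0 0" --pt "0 0 -15 0 0 0"

```text
time: 34.18
eef_pos: [0.633, 0.0127, 0.1965]
tool_rot: [[-0.899, 0.437, -0.002], [0.437, 0.899, 0.0], [0.002, -0.001, -1.0]]
contact_force: [0.3, -0.5, -1.6]
grip_width: 0.021
```

Emit:
send_rows --pt "0 0 -1 0 0 0" --pt "0 0 -3 0 0 0" --pt "0 0 -5 0 0 0" --pt "0 0 -7 0 0 0" --pt "0 0 -7 0 0 0"

```text
time: 34.6
eef_pos: [0.6334, 0.0126, 0.1901]
tool_rot: [[-0.899, 0.437, -0.001], [0.437, 0.899, 0.0], [0.001, -0.0, -1.0]]
contact_force: [-0.2, -0.3, -0.9]
grip_width: 0.0211
```

Emit:
send_rows --pt "0 0 -1 0 0 0" --pt "0 0 -2 0 0 0" --pt "0 0 -2 0 0 0" --pt "0 0 -2 0 0 0"

```text
time: 34.93
eef_pos: [0.6338, 0.0125, 0.1896]
tool_rot: [[-0.899, 0.437, 0.001], [0.437, 0.899, -0.0], [-0.001, 0.0, -1.0]]
contact_force: [-2.1, -0.1, 4.1]
grip_width: 0.0212
```

Seated at 0.1896 (0.1895 predicted). I'll release straight up and retreat.

Emit:
send_rows --pt "0 0 0 0 0 0" --pt "0 0 0 0 0 0" --pt "0 0 0 0 0 0" --pt "0 0 0 0 0 0" --pt "0 0 0 0 0 0" --fingers 0

```text
time: 35.35
eef_pos: [0.6335, 0.0126, 0.1883]
tool_rot: [[-0.899, 0.437, -0.001], [0.437, 0.899, 0.0], [0.001, -0.0, -1.0]]
contact_force: [-0.0, -0.8, -0.3]
grip_width: 0.0494
```

Emit:
send_rows --pt "0 0 0 0 0 0" --pt "0 0 0 0 0 0" --pt "0 0 0 0 0 0" --pt "0 0 5 0 0 0" --pt "0 0 15 0 0 0"

```text
time: 35.77
eef_pos: [0.6328, 0.0127, 0.2029]
tool_rot: [[-0.899, 0.438, -0.003], [0.438, 0.899, 0.0], [0.003, -0.001, -1.0]]
contact_force: [-0.2, -0.2, 0.6]
grip_width: 0.0832
```

Emit:
send_rows --pt "0 0 20 0 0 0" --pt "0 0 45 0 0 0" --pt "0 0 60 0 0 0" --pt "-20 5 60 0 0 0" --pt "-50 20 60 0 0 0"

```text
time: 36.18
eef_pos: [0.5858, 0.0308, 0.2655]
tool_rot: [[-0.898, 0.439, 0.005], [0.439, 0.898, -0.001], [-0.005, 0.001, -1.0]]
contact_force: [0.2, -0.2, -0.6]
grip_width: 0.093
```

Emit:
send_rows --pt "-20 30 0 0 0 0" --pt "-40 60 0 0 0 0" --pt "-60 90 0 0 0 0" --pt "-80 120 0 0 0 0" --pt "-100 150 0 0 0 0"

```text
time: 36.6
eef_pos: [0.4827, 0.1837, 0.265]
tool_rot: [[-0.899, 0.438, 0.002], [0.438, 0.899, 0.0], [-0.002, 0.001, -1.0]]
contact_force: [0.4, 0.6, -0.1]
grip_width: 0.0931
```

Emit:
send_rows --pt "-15 20 0 0 0 0" --pt "-25 30 0 0 0 0" --pt "-25 30 0 0 0 0" --pt "-25 30 0 0 0 0"

```text
time: 36.93
eef_pos: [0.4588, 0.2126, 0.2645]
tool_rot: [[-0.9, 0.436, 0.002], [0.436, 0.9, -0.0], [-0.002, 0.0, -1.0]]
contact_force: [0.5, 0.4, 0.5]
grip_width: 0.093
```

```bash
python3 look.py p12 .634 .0125 .14; python3 - <<'E'
from h import *
T=imaging.capture("top");S=imaging.capture("scene")
cv2.imwrite("pics/sf.png",S["color"]);cv2.imwrite("pics/tf.png",T["color"])
E
```

```text
[0.4588 0.2126 0.2645] [0.5 0.4 0.5]
226 128
240 135
```

View pics/p12.png

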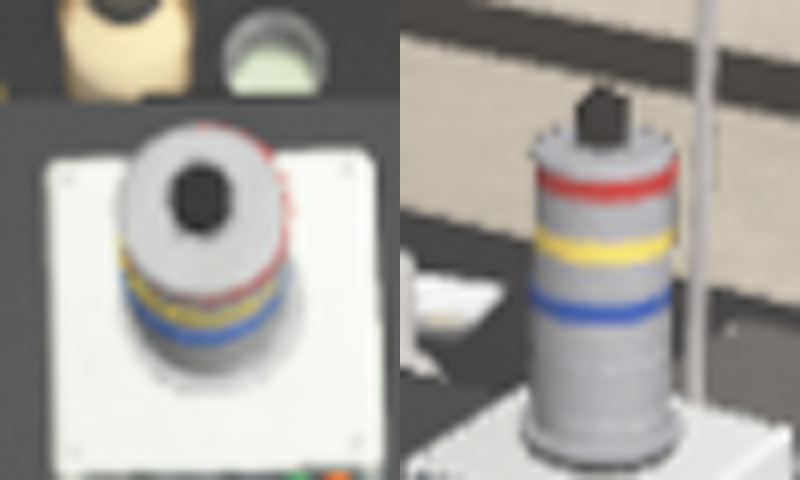

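View pics/tf.png

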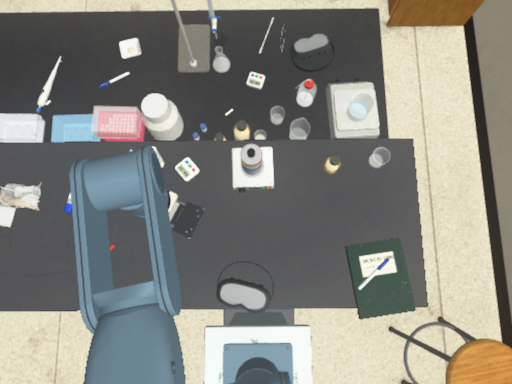

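```bash
python3 - <<'E'
from h import *
S=imaging.capture("scene");T=imaging.capture("top")
a=cv2.resize(S["color"][140:170,250:280],(390,390),interpolation=cv2.INTER_NEAREST)
b=cv2.resize(T["color"][140:170,236:266],(390,390),interpolation=cv2.INTER_NEAREST)
for c,q,(x0,y0) in((S,a,(250,140)),(T,b,(236,140))):
  for z,r,col in((.186,.031,(0,255,0)),(.18,.031,(255,255,0)),(.208,.011,(0,255,255))):
    P=np.array([proj(c,[.6345+r*np.cos(t),.0125+r*np.sin(t),z]) for t in np.linspace(0,6.28,50)]);cv2.polylines(q,[((P-[x0,y0]+.5)*13).astype(np.int32)],True,col,1)
cv2.imwrite("pics/z9.png",np.hstack([a,b]))
E
```

```text
(no output)
```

View pics/z9.png

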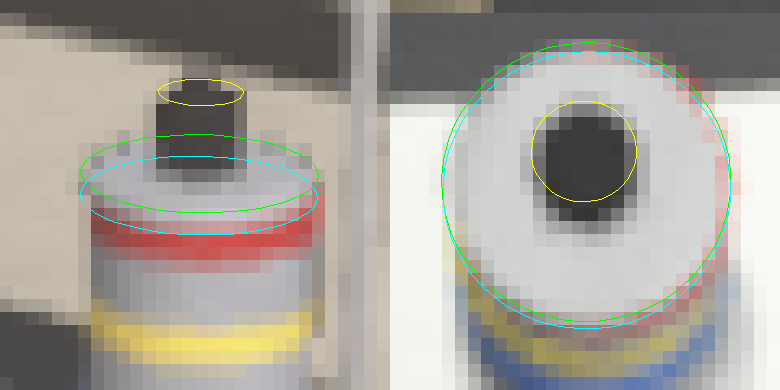

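```bash
python3 -c "
from rig import robot
print(robot.sense()['time'],robot.sense()['contact_force']);print(robot.finish_job())"
```

```text
37.2333 [-0.34310974  0.60884357 -0.55050461]
the job is handed in; nothing more can be done
None
```

The set is built in the shaker seat: pan at the bottom, then fine (blue), medium (yellow) and coarse (red), with the cover on top. Every part has been let go. I handed the job in at 37 s, with the gripper open and clear of everything.

**Seating:** each part stopped within about 0.1 mm of its expected height. The measured tool heights were 69.2, 96.7, 124.8, 152.6 and 189.6 mm, and each part met only 2–6 N of contact.

**Last pictures:** the stack stands upright with its colour bands in the right order, and the cover is level at its expected height. By eye, the bottle, timer and beaker are where they started.

**Checks that disagreed:**
- The cover sits about 1.5 mm off the coarse sieve's axis, which is within the play of the fit.
- The gripper read about 21 mm on the cover's 22 mm knob, but the cover held level when lifted.
- Two camera measurements of the growing stack's position did not agree between views, by about 2 and 3 mm. I relied on the measured tool position and close-up pictures for those placements.

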